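# Slide the cover plate out over the ledge's end

### The job

Push the thin aluminium cover plate along the grey ledge until about a third of its length sticks out past the end that has the open parts tray beside it, so that its edge shows and can be got hold of later. It must be left lying flat on the ledge with its long side flush against the rail at the back. Only push it, never lift it or let it fall, and leave all other things where they are.

Things in the scene. Friction and masses are not known exactly. Their poses are not given: they have to be found in the camera images.
- ledge: grey steel desk riser, fixed, that forms a straight ledge: 160 mm deep (its x), 400 mm long (its y), its flat top 60 mm above the desk. Origin at the centre of its footprint, at desk height; x points away from the robot to the rail side, y along the ledge. A rail 4 mm thick stands 18 mm above the top (to 78 mm above the desk) along the whole far edge, its inner face at x = +76 mm. The front edge (x = -80 mm) and both ends (y = +200 and -200 mm) are open, without a lip.
- plate: thin rectangular aluminium cover plate with four small dark corner holes (only surface marks), 80 mm wide (its x), 150 mm long (its y), 6 mm thick, 0.13 to 0.27 kg, lying loose and flat on the ledge, slightly askew and off the rail. Origin at the centre of its underside. It slides when its edge is pushed, takes no more than a few newtons, and stays where it is left.
- tray: open black parts tray 140 x 120 x 25 mm, fixed on the desk just past one end of the ledge (either end, it varies): 20 mm of gap to that end; lower than the ledge's top. Origin at the centre of its underside. This tray marks the end that the plate must stick out from.
- supply: black power supply block 140 x 120 mm, 85 mm tall (25 mm higher than the ledge's top), fixed on the desk just past the other end of the ledge, with 20 mm of gap. Origin at the centre of its underside.
- adapter: leave alone: white plug adapter 30 x 30 x 14 mm with a short steel plug, standing on the front part of the ledge near its left (+y) end; origin at the centre of its underside
- tape: leave alone: small grey tape roll, 40 mm across and 16 mm tall, lying on the front part of the ledge near its right (-y) end; origin at the centre of its underside
- phone: leave alone: black phone 72 x 150 x 9 mm lying on the desk in front of the ledge; origin at the centre of its underside
- cleaner: leave alone: white bottle 44 mm across, 120 mm tall, standing on the desk behind the ledge; origin at the centre of its underside
- driver: leave alone: screwdriver with a black handle, about 200 mm long and 30 mm thick, lying on the desk in front of the right (-y) end of the ledge; origin at the middle of its underside
- mouse: leave alone: black computer mouse, 100 x 60 x 30 mm, on the desk in front of the left (+y) end of the ledge; origin at the centre of its underside
Not all that is in view belongs to the job. Of the things shaped like the plate, the aluminium one is meant. What is shaped like the tray but pink is not meant.

How it is judged:
By the outcome, as a careful person would: the job done as asked, in the order asked, and still so for the second after the job is handed in, with the robot touching nothing.
It also fails if it takes over 54 s, if anything falls off the work surface, if the arm or the gripper's body presses on something with over 40 N, if the wrist force passes 120 N, or if a joint passes its speed limit or range.

### The arm

A 6-joint arm with a two-finger parallel gripper is mounted at the origin on the work surface. World frame = base frame: x ahead of the robot, y to its left, z up, the work surface at z = 0. Lengths are in m, angles in rad, forces in N, time in s.
With the tool pointing down it reaches from about 0.225 to 0.875 m from the base axis. Payload 3.4 kg.
Tool frame: the origin (TCP) lies at the very end of the fingers, on their centre line; the grasp point (between the pads) lies 19 mm behind it; z points along the fingers, y is the line along which they close (so a half turn about z gives the same grasp; the last joint's range is limited). The gripper opens to 85 mm and grips with 20 to 120 N. Pads are 22 mm wide; open, the fingers measure 114 mm over their backs; the gripper's body (76 mm by 85 mm) begins 54 mm behind the grasp point. The pads swing forward as they close: fully open they stand 13 mm farther back than shut.
Start: joints at [1.027, 0.276, 1.505, -0, 1.361, -0.121], TCP at [0.236, 0.524, 0.231] pointing down, gripper open.
Joint ranges: [-2.89, 2.89], [-0.75, 2.08], [0.22, 2.7], [-1.18, 4.32], [0.11, 2.71], [-2.7, 2.7]. Speed limits (rad/s): [2.57, 2.57, 3.14, 3.14, 3.14, 3.14].

### API

Orientations are given as a unit quaternion [w, x, y, z].
In Python, from rig import get_state, optics, sign_off gives the robot as it stands.
- The arm moves only by the tool send_rows, never from a script. Its argument "increments" is a list of rows, each an object with "gripper": the gripper's target within -1 to 1 (shut at 1, half-way at 0, fully open at -1); "linear": the shift along the world's x, y, z in m, a list of three; "delta_rot": the turn, a rotation vector about the world's x, y, z in rad, a list of three. In form: [{"gripper": gripper, "linear": [dx, dy, dz], "delta_rot": [rx, ry, rz]}, ...]. A call has 1 to 8 rows; each row is the pose to reach, as a shift and turn from the pose commanded when the call began; what a row does not reach only later rows make up. A row lasts 1/10 s, in which the tool goes at most 50 mm and 8.59 degrees, less where a joint would pass 70% of its speed; a pose out of reach is approached as far as the arm can. A call with a gripper value outside its range is refused whole. The fingers move at their own pace and stop on an object; "newtons" is the grip in N (left out, the last holds). Time passes only in rows, so rows that repeat a pose let the fingers close. It gives the time, the measured TCP pose, the force, the opening and the grip force at its end, in the units of the state.
- get_state(): the state, without advancing time (a new reading comes with each control period).
- optics.get_image(name): name is "scene" or "top"; returns a dict with "pixels" (420x560x3 uint8, blue, green, red), "K" (3x3 intrinsics, pixels), "rvec" (rotation vector, rad) and "tvec" (3), from world to camera coordinates, as OpenCV has them. Camera axes: x right, y down, z forward; pixel columns grow to the right and rows downward; lengths in m; the calibration is good to about 2 mm. A picture is of the moment at which its call begins. There is no depth.
- sign_off(): hands the job in; it is judged then, once.
The state is a dict: "clock": time; "qpos": joint angles; "qd": joint speeds; "effort": joint torques, N m; "position": TCP position; "ee_rot": TCP orientation; "contact_force": force on the tool from outside, world axes, zero at the start; "moment": the same for the moment, N m; "width": finger opening in m; "gripper_force": force on a finger pad.
Only numpy, scipy, OpenCV 4.12 (cv2) and the standard library are available. Lean on these libraries where they do the work, as an engineer would, in place of code of your own. Each camera call takes 0.05 s, during which the arm holds its last target. There are 200 camera calls.

## Working session

There is one attempt and no reset: what is moved stays moved. The work goes in short steps, Python scripts to look and compute and a tool call to move; the robot and the scene stay as the last step left them, time stands still between calls to the robot, and variables do not carry over. Pictures are saved under pics/ and viewed, at most 10 in all, crops included, and the job is handed in when it is done.

Besides the shell and the picture viewer there is one more tool, called after "Call:" as name(argument=value, ...), one argument or row to a line, values as JSON. send_rows: Moves the arm, as the interface text tells. Its arguments: {"type":"object","properties":{"increments":{"type":"array"},"newtons":{"type":"number"}},"required":["increments"]}

```bash
mkdir -p pics; ls; python3 - <<'E'
from rig import get_state, optics
import cv2,pickle
s=get_state();print(s)
d={}
for n in("top","scene"):
    im=optics.get_image(n);d[n]=im
    cv2.imwrite(f"pics/{n}0.png",im["pixels"]);print(n,im["K"],im["rvec"],im["tvec"])
pickle.dump(d,open("im0.pkl","wb"))
E
```

```text
pics
{'clock': 0.0, 'qpos': array([ 1.02699432e+00,  2.76624384e-01,  1.50612253e+00,  1.16518213e-05,
        1.36067673e+00, -1.20995726e-01]), 'qd': array([ 0.00068674,  0.00107438, -0.00125726,  0.00074702, -0.0010421 ,
        0.00113944]), 'effort': array([-4.10033399e-04, -4.16776621e+01, -2.45798492e+01, -1.03509860e-04,
        1.10640083e-02, -1.77898426e-05]), 'position': array([0.23566688, 0.52392553, 0.23042716]), 'ee_rot': array([-3.04121372e-04,  2.09833115e-01,  9.77736788e-01, -8.63523910e-04]), 'contact_force': array([-0.02454615,  0.52779756, -0.98376186]), 'moment': array([ 0.00508646, -0.02790723, -0.0279081 ]), 'gripper_force': 0.0, 'width': 0.08558553784263954}
top [[482.6269504    0.         279.9477129 ]
 [  0.         482.6269504  213.98670355]
 [  0.           0.           1.        ]] [ 2.10272346 -2.10036019  0.22929597] [0.05869855 0.55932296 0.97233003]
scene [[496.04056371   0.         281.57487155]
 [  0.         496.04056371 213.6335198 ]
 [  0.           0.           1.        ]] [ 1.04781691  2.34202623 -1.11328347] [ 0.31700283 -0.23620728  1.44127268]
```

View pics/top0.png

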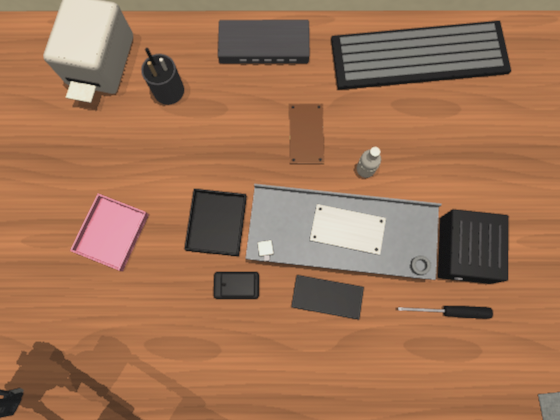

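View pics/scene0.png

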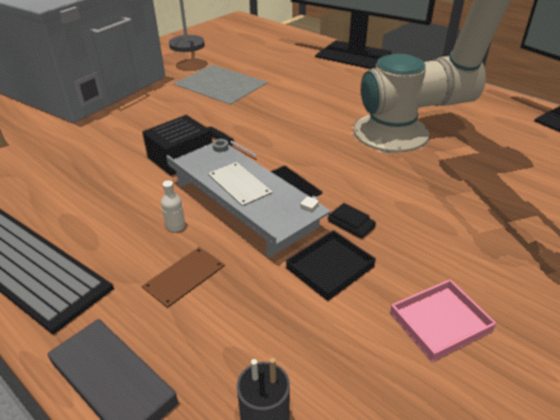

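The top view shows the black tray at (216,222), past the ledge's left (+y) end. The aluminium plate is at (348,229), the adapter at (265,248), the tape at (420,265) and the supply at (475,246). So the push goes to +y. Next I measure the plate and ledge.

```bash
cat > h.py <<'E'
import numpy as np,cv2
from rig import optics,get_state
def ray(im,uv,z):
    R=cv2.Rodrigues(np.array(im["rvec"],float))[0];t=np.array(im["tvec"],float).ravel()
    uv=np.atleast_2d(np.float64(uv));d=np.c_[uv,np.ones(len(uv))]@np.linalg.inv(im["K"]).T@R
    c=-R.T@t;return c+d*((z-c[2])/d[:,2])[:,None]
def proj(im,P):
    return cv2.projectPoints(np.float64(P).reshape(-1,3),np.array(im["rvec"],float),np.array(im["tvec"],float),im["K"],None)[0].reshape(-1,2)
def rect(im,mask,z):
    c=max(cv2.findContours(mask,cv2.RETR_EXTERNAL,cv2.CHAIN_APPROX_NONE)[0],key=cv2.contourArea)
    P=(ray(im,c.reshape(-1,2),z)[:,:2]*1000).astype(np.float32)
    (cx,cy),(w,h),a=cv2.minAreaRect(P);b=cv2.boxPoints(((cx,cy),(w,h),a))
    e=max(b[1]-b[0],b[2]-b[1],key=np.linalg.norm);e=e*np.sign(e[1])
    return np.r_[cx,cy],np.sort([w,h]),np.arctan2(-e[0],e[1]),b   # yaw of long side from +y
def masks(im):
    h=cv2.cvtColor(im["pixels"],cv2.COLOR_BGR2HSV);H,S,V=cv2.split(h)
    return ((S<60)&(V>175)).astype(np.uint8)*255, ((S<70)&(V>75)).astype(np.uint8)*255
E
python3 - <<'E'
import pickle
from h import *
im=pickle.load(open("im0.pkl","rb"))["top"]
p,g=masks(im)
roi=np.zeros_like(p);roi[180:285,240:445]=255
pl=roi.copy();pl[:,:300]=0;pl[:,395:]=0
np.set_printoptions(precision=1,suppress=True)
for n,m,z in(("plate",p&pl,.066),("ledge60",g&roi,.06),("ledge78",g&roi,.078)):
    c,s,a,b=rect(im,m,z);print(n,c,s,"yaw",round(float(a),4),b.tolist())
a=roi.copy();a[:,300:]=0
c,s,_,_=rect(im,p&a,.074);print("adapter",c,s)
v=cv2.cvtColor(cv2.resize((g&roi)|0,None,fx=1,fy=1),cv2.COLOR_GRAY2BGR);v[(p&pl)>0]=(0,0,255)
cv2.imwrite("pics/mask.png",np.vstack([cv2.resize(x[170:290,230:520],None,fx=2.7,fy=2.4) for x in(v,im["pixels"])]))
E
```

```text
plate [527.  -84.4] [ 81.5 151.8] yaw -0.2036 [[471.7289733886719, -150.4803009033203], [551.5525512695312, -166.9594268798828], [582.2445068359375, -18.289947509765625], [502.42095947265625, -1.810821533203125]]
ledge60 [523.8 -76.1] [166.6 404.4] yaw -0.1087 [[419.0624694824219, -268.05987548828125], [584.6729125976562, -286.124755859375], [628.5228271484375, 115.87112426757812], [462.91241455078125, 133.93600463867188]]
ledge78 [520.4 -73.8] [163.6 397.2] yaw -0.1087 [[417.49517822265625, -262.3323974609375], [580.1600952148438, -280.0761413574219], [623.2305297851562, 114.76980590820312], [460.56561279296875, 132.5135498046875]]
adapter [480.3  89.6] [30.4 40.2]
```

View pics/mask.png

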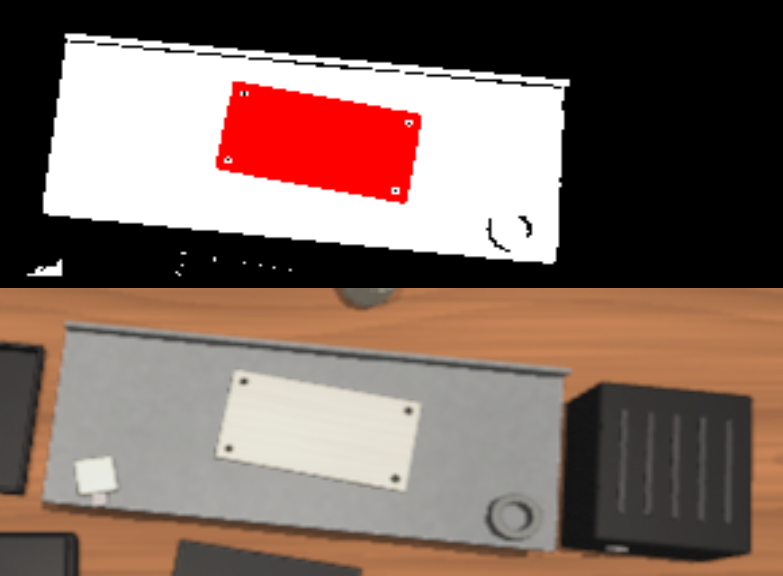

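The masks are clean. In the ledge frame (centre about (0.521,-0.075), yaw -0.109) the plate is at (7,-9) mm with yaw about -0.095. Its goal is (36,175) mm. I'll push with the fingers shut, first to the rail and then along it.

Call:
send_rows(
  increments=[
    {"gripper": 1,"linear": [0.226,-0.604,0],"delta_rot": [0,0,0.314]},
    {"gripper": 1,"linear": [0.226,-0.604,0],"delta_rot": [0,0,0.314]},
    {"gripper": 1,"linear": [0.226,-0.604,0],"delta_rot": [0,0,0.314]},
    {"gripper": 1,"linear": [0.226,-0.604,0],"delta_rot": [0,0,0.314]},
    {"gripper": 1,"linear": [0.226,-0.604,0],"delta_rot": [0,0,0.314]},
    {"gripper": 1,"linear": [0.226,-0.604,0],"delta_rot": [0,0,0.314]},
    {"gripper": 1,"linear": [0.226,-0.604,0],"delta_rot": [0,0,0.314]},
    {"gripper": 1,"linear": [0.226,-0.604,0],"delta_rot": [0,0,0.314]},
  ],
)

```text
clock: 0.9
position: [0.3751, 0.1508, 0.2313]
ee_rot: [0.0, 0.054, 0.999, 0.0]
contact_force: [1.7, -0.0, -0.5]
width: 0.0001
gripper_force: 0.0
```

Call:
send_rows(
  increments=[
    {"gripper": 1,"linear": [0.086,-0.23,0],"delta_rot": [0,0,0]},
    {"gripper": 1,"linear": [0.086,-0.23,0],"delta_rot": [0,0,0]},
    {"gripper": 1,"linear": [0.086,-0.23,0],"delta_rot": [0,0,0]},
    {"gripper": 1,"linear": [0.086,-0.23,0],"delta_rot": [0,0,0]},
    {"gripper": 1,"linear": [0.086,-0.23,0],"delta_rot": [0,0,0]},
    {"gripper": 1,"linear": [0.086,-0.23,-0.05],"delta_rot": [0,0,0]},
    {"gripper": 1,"linear": [0.086,-0.23,-0.1],"delta_rot": [0,0,0]},
    {"gripper": 1,"linear": [0.086,-0.23,-0.13],"delta_rot": [0,0,0]},
  ],
)

```text
clock: 1.7
position: [0.4587, -0.0772, 0.098]
ee_rot: [-0.003, 0.055, 0.998, 0.001]
contact_force: [-0.4, 0.0, -0.2]
width: -0.0003
gripper_force: 0.0
```

Call:
send_rows(
  increments=[
    {"gripper": 1,"linear": [0,0,0],"delta_rot": [0,0,0]},
    {"gripper": 1,"linear": [0,0,0],"delta_rot": [0,0,0]},
  ],
)

```text
clock: 1.9
position: [0.4613, -0.0773, 0.1016]
ee_rot: [-0.0, 0.054, 0.999, 0.0]
contact_force: [-0.0, -0.5, 1.2]
width: 0.0002
gripper_force: 0.0
```

```bash
python3 - <<'E'
from h import *
import pickle
d={n:optics.get_image(n) for n in("top","scene")};pickle.dump(d,open("im1.pkl","wb"))
print(get_state()["position"])
a=proj(d["top"],[.52,-.08,.06])[0].astype(int);b=proj(d["scene"],[.52,-.08,.06])[0].astype(int)
c=lambda i,a:cv2.resize(i["pixels"][a[1]-70:a[1]+70,a[0]-100:a[0]+100],None,fx=4,fy=2.1*4/4)
c=lambda i,a:cv2.resize(i["pixels"][max(a[1]-60,0):a[1]+60,max(a[0]-110,0):a[0]+110],(550,300))
cv2.imwrite("pics/p1.png",np.vstack([c(d["top"],a),c(d["scene"],b)]))
E
```

```text
[ 0.462825   -0.07768421  0.10319156]
```

View pics/p1.png

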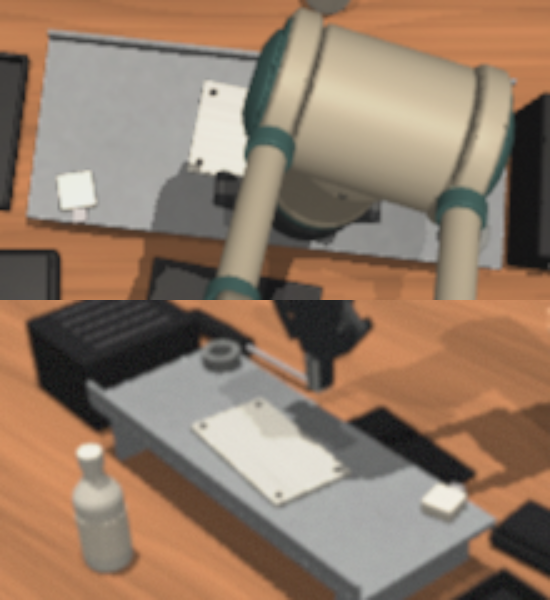

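The crop shows the shut fingertips above the front of the ledge, just in front of the plate's front edge and clear of the tape and adapter. Lowering now.

Call:
send_rows(
  increments=[
    {"gripper": 1,"linear": [0,-0.002,-0.025],"delta_rot": [0,0,0]},
    {"gripper": 1,"linear": [0,-0.002,-0.032],"delta_rot": [0,0,0]},
    {"gripper": 1,"linear": [0,-0.002,-0.038],"delta_rot": [0,0,0]},
    {"gripper": 1,"linear": [0,-0.002,-0.038],"delta_rot": [0,0,0]},
    {"gripper": 1,"linear": [0,-0.002,-0.038],"delta_rot": [0,0,0]},
    {"gripper": 1,"linear": [0,-0.002,-0.038],"delta_rot": [0,0,0]},
  ],
)

```text
clock: 2.6
position: [0.4617, -0.0794, 0.0641]
ee_rot: [0.001, 0.054, 0.999, -0.0]
contact_force: [-0.5, 0.1, 0.4]
width: -0.0004
gripper_force: 0.0
```

Call:
send_rows(
  increments=[
    {"gripper": 1,"linear": [0.002,0,-0.0015],"delta_rot": [0,0,0]},
    {"gripper": 1,"linear": [0.007,-0.0008,-0.0015],"delta_rot": [0,0,0]},
    {"gripper": 1,"linear": [0.012,-0.0013,-0.0015],"delta_rot": [0,0,0]},
    {"gripper": 1,"linear": [0.016,-0.0018,-0.0015],"delta_rot": [0,0,0]},
    {"gripper": 1,"linear": [0.02,-0.0022,-0.0015],"delta_rot": [0,0,0]},
    {"gripper": 1,"linear": [0.024,-0.0026,-0.0015],"delta_rot": [0,0,0]},
    {"gripper": 1,"linear": [0.028,-0.0031,-0.0015],"delta_rot": [0,0,0]},
    {"gripper": 1,"linear": [0.032,-0.0035,-0.0015],"delta_rot": [0,0,0]},
  ],
)

```text
clock: 3.4
position: [0.4935, -0.0828, 0.0618]
ee_rot: [0.0, 0.054, 0.999, 0.0]
contact_force: [-1.0, 0.3, 0.5]
width: 0.0001
gripper_force: 0.9
```

```bash
python3 - <<'E'
from h import *
d={n:optics.get_image(n) for n in("top","scene")}
s=get_state();print(s["position"],s["contact_force"])
b=proj(d["scene"],[.52,-.08,.06])[0].astype(int)
c=lambda i,a:cv2.resize(i["pixels"][max(a[1]-60,0):a[1]+60,max(a[0]-80,0):a[0]+80],(800,600))
cv2.imwrite("pics/p2.png",c(d["scene"],b))
E
```

```text
[ 0.49441909 -0.08304519  0.06187043] [-0.19330142  0.45114586  0.00195753]
```

View pics/p2.png

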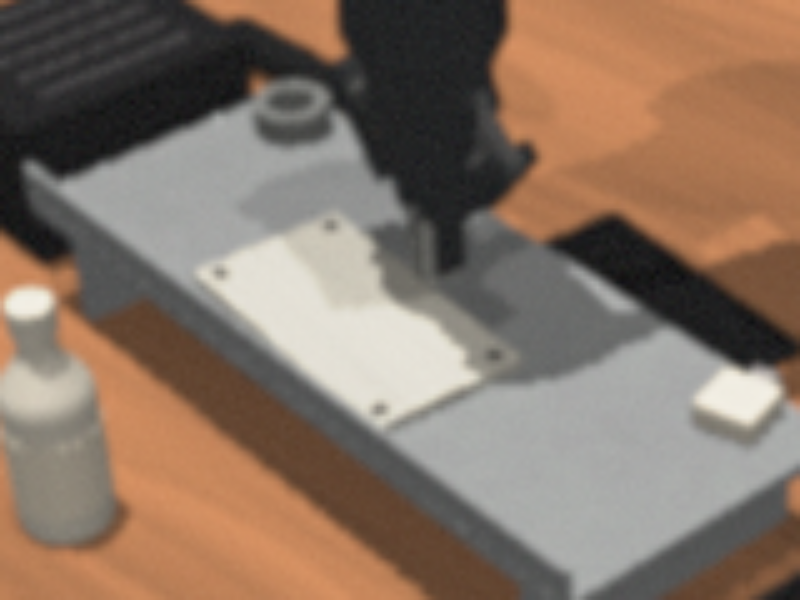

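The scene view shows the plate pushed squarely at mid-length and close to the rail, with its near corner at about (385,425). I'll keep going until the force rises.

Call:
send_rows(
  increments=[
    {"gripper": 1,"linear": [0.003,-0.0003,0.0005],"delta_rot": [0,0,0]},
    {"gripper": 1,"linear": [0.006,-0.0006,0.0005],"delta_rot": [0,0,0]},
    {"gripper": 1,"linear": [0.008,-0.0009,0.0005],"delta_rot": [0,0,0]},
    {"gripper": 1,"linear": [0.01,-0.0011,0.0005],"delta_rot": [0,0,0]},
  ],
)

```text
clock: 3.9
position: [0.5025, -0.084, 0.0622]
ee_rot: [-0.001, 0.054, 0.999, -0.0]
contact_force: [-4.3, -1.3, 0.6]
width: 0.0001
gripper_force: 2.0
```

Call:
send_rows(
  increments=[
    {"gripper": 1,"linear": [0.001,-0.0001,0],"delta_rot": [0,0,0]},
    {"gripper": 1,"linear": [0.002,-0.0002,0],"delta_rot": [0,0,0]},
  ],
)

```text
clock: 4.1
position: [0.503, -0.0841, 0.0621]
ee_rot: [-0.002, 0.054, 0.999, -0.0]
contact_force: [-6.9, -1.3, 3.2]
width: 0.0001
gripper_force: 3.1
```

Call:
send_rows(
  increments=[
    {"gripper": 1,"linear": [0.002,-0.0002,0],"delta_rot": [0,0,0]},
    {"gripper": 1,"linear": [0.003,-0.0003,0],"delta_rot": [0,0,0]},
    {"gripper": 1,"linear": [0.003,-0.0003,0],"delta_rot": [0,0,0]},
  ],
)

```text
clock: 4.4
position: [0.505, -0.0847, 0.0621]
ee_rot: [-0.003, 0.054, 0.999, -0.0]
contact_force: [-7.9, -3.6, 3.8]
width: 0.0001
gripper_force: 3.7
```

Call:
send_rows(
  increments=[
    {"gripper": 1,"linear": [0.002,-0.0002,0],"delta_rot": [0,0,0]},
    {"gripper": 1,"linear": [0.002,-0.0002,0],"delta_rot": [0,0,0]},
    {"gripper": 1,"linear": [0.002,-0.0002,0],"delta_rot": [0,0,0]},
  ],
)

```text
clock: 4.7
position: [0.5052, -0.0847, 0.062]
ee_rot: [-0.005, 0.054, 0.999, -0.0]
contact_force: [-11.3, -2.8, 6.7]
width: -0.0001
gripper_force: 5.3
```

The arm has stalled at 11 N, where a flush plate should put it. I'll retreat, lift and go round to the -y end.

Call:
send_rows(
  increments=[
    {"gripper": 1,"linear": [-0.015,0.0016,0],"delta_rot": [0,0,0]},
    {"gripper": 1,"linear": [-0.026,0.003,0],"delta_rot": [0,0,0]},
    {"gripper": 1,"linear": [-0.026,0.003,0.03],"delta_rot": [0,0,0]},
    {"gripper": 1,"linear": [-0.026,0,0.05],"delta_rot": [0,0,0]},
    {"gripper": 1,"linear": [-0.01,-0.04,0.05],"delta_rot": [0,0,0]},
    {"gripper": 1,"linear": [0.01,-0.08,0.05],"delta_rot": [0,0,0]},
    {"gripper": 1,"linear": [0.033,-0.107,0.05],"delta_rot": [0,0,0]},
    {"gripper": 1,"linear": [0.033,-0.107,0.05],"delta_rot": [0,0,0]},
  ],
)

```text
clock: 5.5
position: [0.5475, -0.1961, 0.113]
ee_rot: [0.003, 0.056, 0.998, -0.002]
contact_force: [0.2, 0.2, -0.4]
width: -0.0002
gripper_force: 0.0
```

```bash
cat > chk.py <<'E'
import sys
from h import *
im=optics.get_image("top");s=get_state();print(np.round(s["position"],4),np.round(s["contact_force"],1))
ex=np.r_[.9941,-.1085];ey=np.r_[.1085,.9941];O=np.r_[521,-75]
p,g=masks(im);k=np.zeros_like(p);k[185:275,int(sys.argv[1]):400]=255
c,sz,a,b=rect(im,p&k,.066)
print("plate",[round(float(v),1) for v in((c-O)@ex,(c-O)@ey)],sz,"rel yaw",round(float(a)+.1087,4),[[round(float((q-O)@ex),1),round(float((q-O)@ey),1)] for q in b])
t=proj(im,[.545,-.03,.06])[0].astype(int)
cv2.imwrite(sys.argv[2],cv2.resize(im["pixels"][t[1]-75:t[1]+75,t[0]-100:t[0]+100],(800,600),interpolation=cv2.INTER_CUBIC))
E
python3 chk.py 285 pics/p3.png
```

```text
[ 0.5451 -0.1936  0.1124] [-0.4  0.4 -1. ]
plate [36.4, 17.8] [ 80.81298828 103.82293701] rel yaw -0.0017 [[-4.1, -34.0], [76.8, -34.2], [76.9, 69.6], [-3.9, 69.8]]
```

View pics/p3.png

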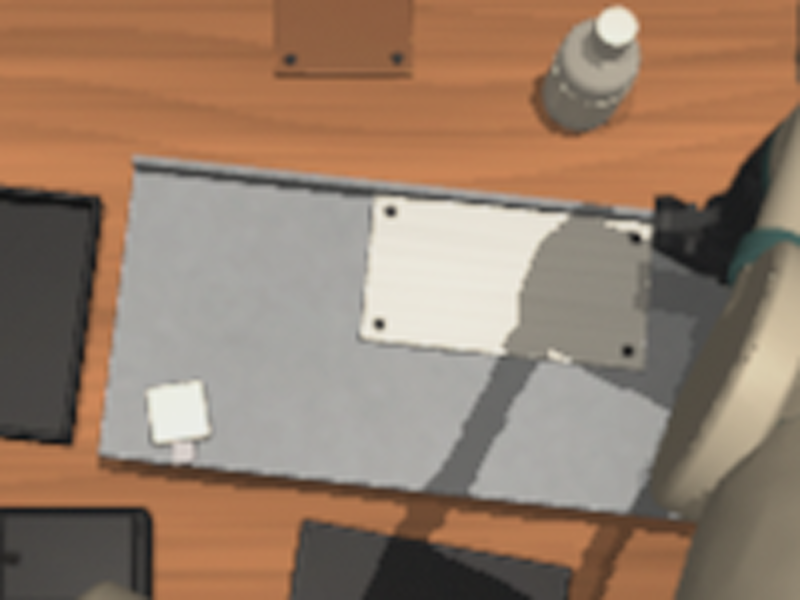

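The plate is flush with the rail (x=36.4, relative yaw -0.002), with its leading edge at y=69.7 mm. It needs about 180 mm more. I'll lower and push along the ledge.

Call:
send_rows(
  increments=[
    {"gripper": 1,"linear": [0,0,-0.035],"delta_rot": [0,0,0]},
    {"gripper": 1,"linear": [0,0,-0.048],"delta_rot": [0,0,0]},
    {"gripper": 1,"linear": [0,0,-0.05],"delta_rot": [0,0,0]},
    {"gripper": 1,"linear": [0,0,-0.05],"delta_rot": [0,0,0]},
    {"gripper": 1,"linear": [0,0,-0.05],"delta_rot": [0,0,0]},
  ],
)

```text
clock: 6.05
position: [0.5438, -0.1915, 0.0634]
ee_rot: [0.001, 0.054, 0.999, -0.0]
contact_force: [1.0, 0.1, 0.6]
width: -0.0004
gripper_force: 0.0
```

Call:
send_rows(
  increments=[
    {"gripper": 1,"linear": [0.001,0.008,-0.001],"delta_rot": [0,0,0]},
    {"gripper": 1,"linear": [0.0018,0.016,-0.001],"delta_rot": [0,0,0]},
    {"gripper": 1,"linear": [0.0027,0.024,-0.001],"delta_rot": [0,0,0]},
    {"gripper": 1,"linear": [0.0037,0.032,-0.001],"delta_rot": [0,0,0]},
    {"gripper": 1,"linear": [0.0047,0.04,-0.001],"delta_rot": [0,0,0]},
    {"gripper": 1,"linear": [0.0056,0.048,-0.001],"delta_rot": [0,0,0]},
    {"gripper": 1,"linear": [0.0066,0.056,-0.001],"delta_rot": [0,0,0]},
    {"gripper": 1,"linear": [0.0075,0.064,-0.001],"delta_rot": [0,0,0]},
  ],
)

```text
clock: 6.85
position: [0.5504, -0.1278, 0.0617]
ee_rot: [-0.0, 0.054, 0.999, -0.001]
contact_force: [-3.9, -5.0, 4.0]
width: 0.0001
gripper_force: 2.7
```

```bash
python3 chk.py 275 pics/p4.png
```

```text
[ 0.5506 -0.1261  0.0616] [-1.4 -2.2  2.1]
plate [36.6, 69.4] [77.52000427 80.31507111] rel yaw 1.567 [[-3.7, 30.8], [76.6, 30.5], [76.9, 108.0], [-3.4, 108.3]]
```

The plate is still flush, with its leading edge at 108 mm and 142 mm to go.

Call:
send_rows(
  increments=[
    {"gripper": 1,"linear": [0.0008,0.008,0.0005],"delta_rot": [0,0,0]},
    {"gripper": 1,"linear": [0.0016,0.016,0.0005],"delta_rot": [0,0,0]},
    {"gripper": 1,"linear": [0.0025,0.024,0.0005],"delta_rot": [0,0,0]},
    {"gripper": 1,"linear": [0.0034,0.032,0.0005],"delta_rot": [0,0,0]},
    {"gripper": 1,"linear": [0.0043,0.04,0.0005],"delta_rot": [0,0,0]},
    {"gripper": 1,"linear": [0.0052,0.048,0.0005],"delta_rot": [0,0,0]},
    {"gripper": 1,"linear": [0.006,0.056,0.0005],"delta_rot": [0,0,0]},
    {"gripper": 1,"linear": [0.0069,0.064,0.0005],"delta_rot": [0,0,0]},
  ],
)

```text
clock: 7.7
position: [0.5575, -0.0627, 0.0617]
ee_rot: [-0.0, 0.054, 0.999, 0.0]
contact_force: [0.8, -0.7, -0.7]
width: -0.0001
gripper_force: 0.5
```

```bash
sed -i 's/k\[185:275/k[185:238/' chk.py; python3 chk.py 235 pics/p5.png
```

```text
[ 0.5576 -0.0615  0.0618] [-0.   0.2  0.7]
plate [36.4, 121.7] [ 80.94062805 104.2218399 ] rel yaw -0.0033 [[-4.2, 69.7], [76.7, 69.4], [77.0, 173.7], [-3.9, 173.9]]
```

Call:
send_rows(
  increments=[
    {"gripper": 1,"linear": [0.0009,0.008,0],"delta_rot": [0,0,0]},
    {"gripper": 1,"linear": [0.0018,0.016,0],"delta_rot": [0,0,0]},
    {"gripper": 1,"linear": [0.0027,0.024,0],"delta_rot": [0,0,0]},
    {"gripper": 1,"linear": [0.0036,0.032,0],"delta_rot": [0,0,0]},
    {"gripper": 1,"linear": [0.0045,0.04,0],"delta_rot": [0,0,0]},
    {"gripper": 1,"linear": [0.0054,0.048,0],"delta_rot": [0,0,0]},
    {"gripper": 1,"linear": [0.0063,0.055,0],"delta_rot": [0,0,0]},
    {"gripper": 1,"linear": [0.0067,0.06,0],"delta_rot": [0,0,0]},
  ],
)

```text
clock: 8.55
position: [0.5641, -0.0029, 0.0618]
ee_rot: [-0.0, 0.054, 0.999, -0.0]
contact_force: [-1.1, -1.5, -0.4]
width: 0.0
gripper_force: 1.1
```

```bash
sed -i 's/-.03,.06\]/.04,.06]/' chk.py; python3 chk.py 190 pics/p6.png
```

```text
[ 0.5642 -0.0022  0.0618] [-0.1  0.4  0.3]
plate [36.6, 194.7] [77.20761108 80.21112823] rel yaw 1.5584 [[-4.0, 156.6], [76.2, 155.6], [77.2, 232.8], [-3.0, 233.8]]
```

View pics/p6.png

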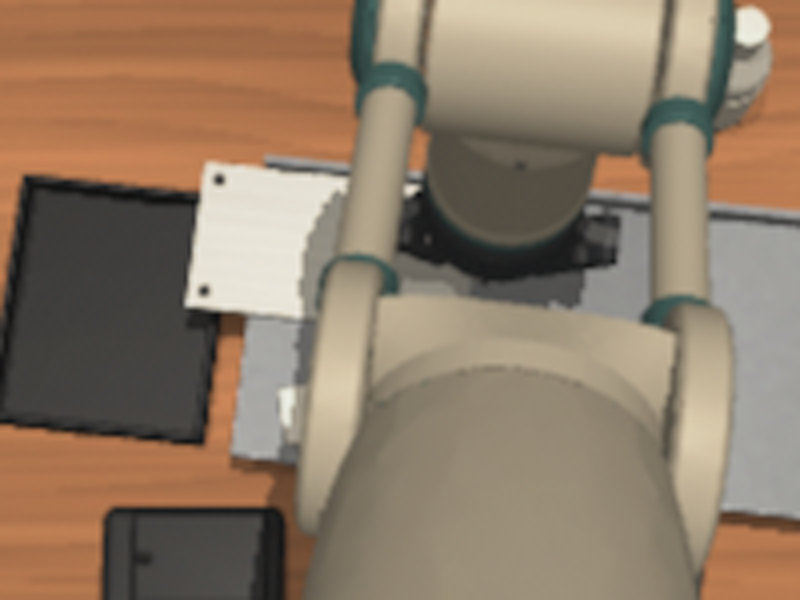

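The plate now sticks out over the tray by about 33 mm (image (185–245, 165–310)) and lies along the rail. 17 mm more.

Call:
send_rows(
  increments=[
    {"gripper": 1,"linear": [0.0006,0.006,0],"delta_rot": [0,0,0]},
    {"gripper": 1,"linear": [0.0012,0.011,0],"delta_rot": [0,0,0]},
    {"gripper": 1,"linear": [0.0017,0.015,0],"delta_rot": [0,0,0]},
    {"gripper": 1,"linear": [0.0018,0.0165,0],"delta_rot": [0,0,0]},
    {"gripper": 1,"linear": [0.0018,0.0165,0],"delta_rot": [0,0,0]},
  ],
)

```text
clock: 9.1
position: [0.5662, 0.0134, 0.0619]
ee_rot: [0.0, 0.054, 0.999, 0.0]
contact_force: [-0.8, -0.2, 0.3]
width: 0.0001
gripper_force: 0.2
```

Call:
send_rows(
  increments=[
    {"gripper": 1,"linear": [-0.002,-0.015,0],"delta_rot": [0,0,0]},
    {"gripper": 1,"linear": [-0.003,-0.025,0.02],"delta_rot": [0,0,0]},
    {"gripper": 1,"linear": [-0.003,-0.04,0.06],"delta_rot": [0,0,0]},
    {"gripper": 1,"linear": [-0.01,-0.08,0.09],"delta_rot": [0,0,0]},
    {"gripper": 1,"linear": [-0.02,-0.13,0.1],"delta_rot": [0,0,0]},
    {"gripper": 1,"linear": [-0.03,-0.18,0.1],"delta_rot": [0,0,0]},
    {"gripper": 1,"linear": [-0.04,-0.22,0.1],"delta_rot": [0,0,0]},
    {"gripper": 1,"linear": [-0.04,-0.22,0.1],"delta_rot": [0,0,0]},
  ],
)

```text
clock: 9.9
position: [0.5251, -0.2136, 0.1623]
ee_rot: [0.001, 0.058, 0.998, -0.002]
contact_force: [-0.5, 0.5, 0.7]
width: 0.0001
gripper_force: 0.0
```

```bash
python3 chk.py 190 pics/p7.png
```

```text
[ 0.5254 -0.2106  0.1621] [0.5 1.4 0.3]
plate [36.6, 174.3] [ 80.68486023 151.34628296] rel yaw -0.0009 [[-3.9, 98.7], [76.8, 98.6], [77.0, 250.0], [-3.7, 250.0]]
```

View pics/p7.png

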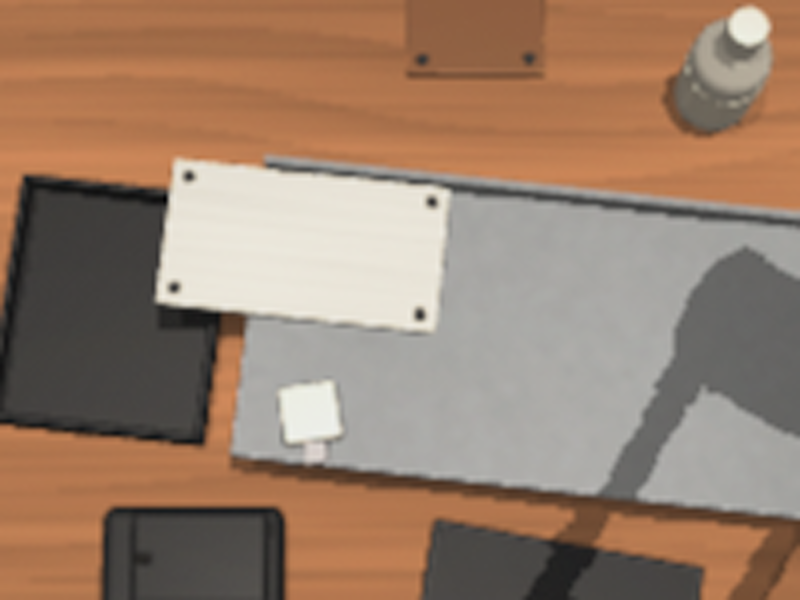

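The plate is flush with the rail (x 36.6 mm, relative yaw -0.001) and sticks out about 50 mm over the tray end. The adapter hasn't moved and the arm is clear.

```bash
python3 -c "
from rig import sign_off
print(sign_off())"
```

```text
the job is handed in; nothing more can be done
None
```

Job handed in: by the last top image, the aluminium plate lies flat and flush against the rail, sticking out about 50 mm (a third of its length) past the tray end, and the arm touched nothing but the plate.

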